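# Load the shaking mixer and lock its hold-down plate

## Robot

A 6-joint arm with a two-finger parallel gripper is mounted at the origin on the work surface. World frame = base frame: x ahead of the robot, y to its left, z up, the work surface at z = 0. Lengths are in m, angles in rad, forces in N, time in s.
With the tool pointing down it reaches from about 0.275 to 0.825 m from the base axis. Payload 4.9 kg.
Tool frame: the origin (TCP) lies midway between the tips of the shut fingers; the grasp point (between the pads) lies 19 mm behind it (grip_point_offset is the distance from the TCP to the grasp point, in m); z points along the fingers, x is the direction in which the jaws open and shut, and the axes are right-handed (so a half turn about z gives the same grasp; the last joint's range is limited). The gripper opens to 85 mm and grips with 20 to 120 N. Pads are 22 mm wide; open, the fingers measure 114 mm over their backs; the gripper's body (76 mm by 85 mm) begins 54 mm behind the grasp point. The pads swing forward as they close: fully open they stand 13 mm farther back than shut.
Start: joints at [1.087, 0.326, -0.193, 1.052, 0, 1.437], TCP at [0.188, 0.517, 0.231] pointing down, gripper open.
Joint ranges: [-2.65, 2.65], [-0.97, 1.79], [-1.3, 1.35], [-1.93, 2.1], [-1.47, 1.37], [-3.14, 3.14]. Speed limits (rad/s): [2.57, 2.57, 3.14, 3.14, 3.14, 3.14].

## Interface

Orientations are given as a rotation vector (axis times angle).
In Python, from cell import * gives the robot as it stands. Calls block until the motion is done:
- movep(position, orientation): joint-space move of the TCP to a pose.
- move_l(position, velocity=0.15, rot=None, until_force=None): straight line of the TCP; rot=None keeps the orientation; velocity is the mean speed in m/s. With until_force (N) it stops when the force on the tool has changed by that much, and returns True; else False.
- set_joints(angles): joint-space move.
- let_go() and grab(newtons=None): open the fingers fully, or close them until they stop; newtons is the grip in N (None keeps the last).
- sleep(seconds).
- ik(position, orientation): joint angles nearest the present ones, or None.
- get_state(): the state.
- grab_frame(name): name is "side" or "top" or "wrist"; returns a dict with "img" (480x640x3 uint8, red, green, blue), "fx", "fy", "cx", "cy" (pixels), "cam_to_world" (4x4, takes a point from camera to world coordinates); the wrist camera has in their place "T_tool_cam" (4x4, takes a point from camera to tool coordinates, whose origin is the TCP and whose axes are the tool frame's). Camera axes: x right, y down, z forward; pixel columns grow to the right and rows downward; lengths in m; the calibration is good to about 2 mm. A picture is of the moment at which its call begins: read the wrist's pose just before it. There is no depth.
A pose or a line that the arm cannot do raises MotionError and nothing moves.
- sign_off(): hands the job in, once; it reports no verdict.
Trained networks look in the newest picture that a camera, given by its name, has taken for a name from the list of things; names that differ only in an ending like _2 or _b are one class to them, and where a whole thing is asked for, a point or a joint stands for the part that bears it (a point fixed in the world has none). Each returns a list of dicts, best first, with "score" (0 to 1); they miss things now and then, are a little off and sometimes report something else, mostly with a low value. They report only what shows in the picture. A call takes as long as a camera call.
- spot_in(camera, name): "centre" ([column, row] in pixels, amid what is visible of it).
- silhouettes(camera, name): "mask" (480x640 bool, what is visible of it) and "centre" ([column, row] in pixels, amid what is visible of it).
- tip_of(camera, name): "centre" ([column, row] in pixels: a listed point, or the origin of a listed thing).
The state is a dict: "clock": time; "q": joint angles; "joint_velocities": joint speeds; "tau": joint torques, N m; "position": TCP position; "eef_rot": TCP orientation; "contact_force": force on the tool from outside, world axes, zero at the start; "wrist_torque": the same for the moment, N m; "finger_gap": opening from 0.0 (shut) to 1.0 (fully open).
Only numpy, scipy, OpenCV 4.12 (cv2) and the standard library are available. Lean on these libraries where they do the work, as an engineer would, in place of code of your own. Each camera call takes 0.05 s, during which the arm holds its last target.

## Task

Pull every vial out of the sprung clip strip and stand each one right down in a socket of the mixer, one to a socket, whichever you like. Then slide the hold-down plate, hub upwards, onto the mixer's rod and push it past the sprung balls until it clicks and sits fully home, and only after that throw the red lever fully over to switch the mixer on. Leave the other things on the bench where they stand.

Things in the scene. Friction and masses are not known exactly. Their poses are not given: they have to be found in the camera images.
- mixer: Shaking mixer, fixed. White housing 58 high (x -160..+85, y -85..+85 from the origin); on it a grey block 150 x 150, its top 88 above the bench, with four round sockets (21.4 diameter, 26 deep) round an upright steel rod. The power lever is 125 from the rod towards -x (the robot's side). Origin: on the rod's axis at bench level; z up.
- rod_tip (a point): Round tip of the mixer's upright rod (15 diameter), 186.5 above the bench. Two sprung balls, centred 16 below the tip, stick 3.3 out of its sides. They resist the plate's lower edge with 7 to 12 N, then drag on its bore with about 3 N (more than its weight), and spring out again above the hub's top when it is home, locking it.
- seat (a point): Centre of the top of the rod's shoulder (28 diameter), 131.5 above the bench: the hold-down plate's underside rests here when fully home, about 3.5 above the vial caps. z up.
- plate_center (a point): Hold-down plate, loose, about 140 g, starts flat on the bench, hub up: clear disc with orange rim, 137 diameter, 4 thick; orange round hub of 34 diameter up to 34 above the disc's underside; through bore of 18 diameter. The point is on the bore's axis half-way up (17 above the underside); z towards the hub's top.
- power (a joint): The mixer's power lever, rad: 0 to 0.15 is off (leaning to the mixer's -y side), 1.0 is on (leaning to its +y side). Stays where it is left; turns easily (about 2 N at the tip). It pivots about an axis along the mixer's x, 80 above the bench and 125 from the rod towards the mixer's -x.
- power_tip (a point): Centre of the red ball, 26 in diameter, at the end of the power lever, 50 from its pivot.
- socket0 (a point): Centre of the floor of the mixer socket on the +x +y side, 56 from the rod's axis; 62 above the bench, 26 below the socket's mouth. z up.
- socket1 (a point): Centre of the floor of the mixer socket on the -x +y side, 56 from the rod's axis; 62 above the bench, 26 below the socket's mouth. z up.
- socket2 (a point): Centre of the floor of the mixer socket on the -x -y side, 56 from the rod's axis; 62 above the bench, 26 below the socket's mouth. z up.
- socket3 (a point): Centre of the floor of the mixer socket on the +x -y side, 56 from the rod's axis; 62 above the bench, 26 below the socket's mouth. z up.
- vial0_center (a point): Amber vial with a teal cap, 30 g, 66 high: body 19 in diameter and 40 high (bottom edge chamfered), then a waist 14 in diameter and 10 high, then the cap, 22 in diameter and 16 high. The point lies on its axis half-way up (33 above its bottom; the cap's middle is 25 above it); z towards the cap. May be absent (None).
- vial1_center (a point): Amber vial with a teal cap, 30 g, 66 high: body 19 in diameter and 40 high (bottom edge chamfered), then a waist 14 in diameter and 10 high, then the cap, 22 in diameter and 16 high. The point lies on its axis half-way up (33 above its bottom; the cap's middle is 25 above it); z towards the cap. May be absent (None).
- vial2_center (a point): Amber vial with a teal cap, 30 g, 66 high: body 19 in diameter and 40 high (bottom edge chamfered), then a waist 14 in diameter and 10 high, then the cap, 22 in diameter and 16 high. The point lies on its axis half-way up (33 above its bottom; the cap's middle is 25 above it); z towards the cap. May be absent (None).
- vial3_center (a point): Amber vial with a teal cap, 30 g, 66 high: body 19 in diameter and 40 high (bottom edge chamfered), then a waist 14 in diameter and 10 high, then the cap, 22 in diameter and 16 high. The point lies on its axis half-way up (33 above its bottom; the cap's middle is 25 above it); z towards the cap. May be absent (None).
- strip: Sprung clip strip, fixed: foot 60 x 228, 8 thick; four places 50 apart along its y (-75, -25, 25, 75) between black posts 56 high, 18 wide in x. A vial stands in a place, bottom 8 above the bench, held at the waist by a sprung ball from each post. Straight up it takes 6 to 10 N to pull out, free after 45 of travel. Caps' +x and -x sides are clear. Origin: centre of underside; z up.
- beaker: Bystander: open glass beaker, diameter 80, height 100. Origin: centre of its underside.
- jar: Bystander: clear jar with beige lid, diameter 84, height 90. Origin: centre of its underside.
- pot: Bystander: small cream pot with orange cap, diameter 40, height 59. Origin: centre of its underside.
- dishes: Bystander: stack of two clear culture dishes, diameter 70, height 28. Origin: centre of its underside.
- slidebox: Bystander: blue and white slide box, 70 x 40 x 28 high. Origin: centre of its underside.
- pen: Bystander: black and red marker pen lying flat, 120 x 13 x 12 high. Origin: centre of its underside.

How it is judged:
On the way, in this order (a step that is already met when the one before it is completed fails the run):
1. every vial stands fully down in a socket of the mixer (angle between each of vial0_center, vial1_center, vial2_center, vial3_center's own z axis and vertical below 0.2 rad and ((horizontal distance between vial0_center and socket0 below 0.008 m and z of vial0_center in the frame of socket0 below 0.037 m) or (horizontal distance between vial0_center and socket1 below 0.008 m and z of vial0_center in the frame of socket1 below 0.037 m) or (horizontal distance between vial0_center and socket2 below 0.008 m and z of vial0_center in the frame of socket2 below 0.037 m) or (horizontal distance between vial0_center and socket3 below 0.008 m and z of vial0_center in the frame of socket3 below 0.037 m)) and ((horizontal distance between vial1_center and socket0 below 0.008 m and z of vial1_center in the frame of socket0 below 0.037 m) or (horizontal distance between vial1_center and socket1 below 0.008 m and z of vial1_center in the frame of socket1 below 0.037 m) or (horizontal distance between vial1_center and socket2 below 0.008 m and z of vial1_center in the frame of socket2 below 0.037 m) or (horizontal distance between vial1_center and socket3 below 0.008 m and z of vial1_center in the frame of socket3 below 0.037 m)) and ((horizontal distance between vial2_center and socket0 below 0.008 m and z of vial2_center in the frame of socket0 below 0.037 m) or (horizontal distance between vial2_center and socket1 below 0.008 m and z of vial2_center in the frame of socket1 below 0.037 m) or (horizontal distance between vial2_center and socket2 below 0.008 m and z of vial2_center in the frame of socket2 below 0.037 m) or (horizontal distance between vial2_center and socket3 below 0.008 m and z of vial2_center in the frame of socket3 below 0.037 m)) and ((horizontal distance between vial3_center and socket0 below 0.008 m and z of vial3_center in the frame of socket0 below 0.037 m) or (horizontal distance between vial3_center and socket1 below 0.008 m and z of vial3_center in the frame of socket1 below 0.037 m) or (horizontal distance between vial3_center and socket2 below 0.008 m and z of vial3_center in the frame of socket2 below 0.037 m) or (horizontal distance between vial3_center and socket3 below 0.008 m and z of vial3_center in the frame of socket3 below 0.037 m))), for 0.2 s.
2. the hold-down plate is pushed past the sprung balls, fully home on the rod's shoulder, with the lever still off (z of plate_center in the frame of seat below 0.0195 m and horizontal distance between plate_center and seat below 0.004 m and angle between plate_center's own z axis and vertical below 0.08 rad and value of joint power below 0.5 rad), for 0.2 s.
3. the power lever is thrown to on (value of joint power above 0.8 rad), for 0.2 s.
At the end, for the whole second after the job is handed in: Every vial present stands upright (within 0.2 rad) in a mixer socket, within 8 mm of its axis and 4 mm of its floor; the hold-down plate is level (0.08 rad), on the rod within 4 mm of its axis and within 2.5 mm of its shoulder, i.e. clicked under the balls; the power lever is past 0.8 rad (all of step 1 and z of plate_center in the frame of seat below 0.0195 m and horizontal distance between plate_center and seat below 0.004 m and angle between plate_center's own z axis and vertical below 0.08 rad and value of joint power above 0.8 rad); the robot touches nothing.
It fails at once if a bystander is pushed more than 30 mm away (distance of any of beaker, jar, pot, dishes, slidebox, pen from where it was at the start of the episode above 0.03 m).
It fails at once if a bystander is knocked over (angle between any of beaker, jar, pot, dishes, slidebox, pen's own z axis and vertical above 0.6 rad).
Of vial0, vial1, vial2, vial3 only 2 to 4 are there at a start; the rules pass over those that are not, and their reading is None.
At some moment in a run one of plate may be knocked a few centimetres aside while the robot is not near it.
It also fails if it takes over 210 s, if anything falls off the work surface, if the arm or the gripper's body presses on something with over 40 N, if the wrist force passes 120 N, or if a joint passes its speed limit or range.

## Working session

There is one attempt and no reset: what is moved stays moved. The work goes in short steps, each a Python script; the robot and the scene stay as the last script left them, time stands still between calls to the robot, and variables do not carry over. Pictures are saved under pics/ and viewed, and the job is handed in when it is done.

```bash
ls; mkdir -p pics
python3 - <<'E'
from cell import *
import cv2
print(get_state())
for n in("side","top","wrist"):
    f=grab_frame(n); cv2.imwrite(f"pics/{n}0.png",f["img"][:,:,::-1]); print(n,f["fx"],f["fy"],f["cx"],f["cy"],f.get("cam_to_world",f.get("T_tool_cam")))
E
```

```text
pics
{'clock': 0.0, 'q': array([ 1.08679515e+00,  3.26948109e-01, -1.93542318e-01,  1.05201880e+00,
       -8.47117663e-06,  1.43659796e+00]), 'joint_velocities': array([ 5.28849130e-04,  7.11129633e-04,  2.91370744e-05, -5.78601002e-04,
        1.59937991e-03, -2.99016369e-04]), 'tau': array([ 3.91763333e-04, -4.43398726e+01,  2.62439829e+01,  1.53697998e-02,
       -1.63428626e-04, -9.32286781e-06]), 'position': array([0.18821648, 0.51618902, 0.23051532]), 'eef_rot': array([ 2.57345545e+00,  1.80054008e+00, -2.38443759e-03]), 'contact_force': array([ 0.28828537, -0.63548028, -0.7761559 ]), 'wrist_torque': array([-0.0120174 ,  0.00538538, -0.0056446 ]), 'finger_gap': 0.9963708329737322}
side 525.6687314992774 525.6687314992774 321.7831471743442 231.04600182636688 [[ 0.86284559 -0.23419072  0.44794218  0.01852313]
 [-0.50496483 -0.43888734  0.74322838 -0.87782712]
 [ 0.02253896 -0.86748638 -0.49695008  0.73591225]
 [ 0.          0.          0.          1.        ]]
top 581.1898337435955 581.1898337435955 325.35277942762013 238.2393775807041 [[ 0.00654413 -0.99380812  0.11091705  0.37584675]
 [-0.99977958 -0.00428968  0.02055198  0.00396434]
 [-0.01994892 -0.1110271  -0.99361714  1.44266869]
 [ 0.          0.          0.          1.        ]]
wrist 411.98216244921963 411.98216244921963 315.8910932339727 239.42524657464367 [[ 9.99999282e-01  1.63202582e-04  1.18739653e-03 -3.79978682e-04]
 [-4.84818318e-04  9.61098791e-01  2.76204416e-01 -7.01389630e-02]
 [-1.09612810e-03 -2.76204793e-01  9.61098179e-01 -1.42738607e-01]
 [ 0.00000000e+00  0.00000000e+00  0.00000000e+00  1.00000000e+00]]
```

View pics/side0.png

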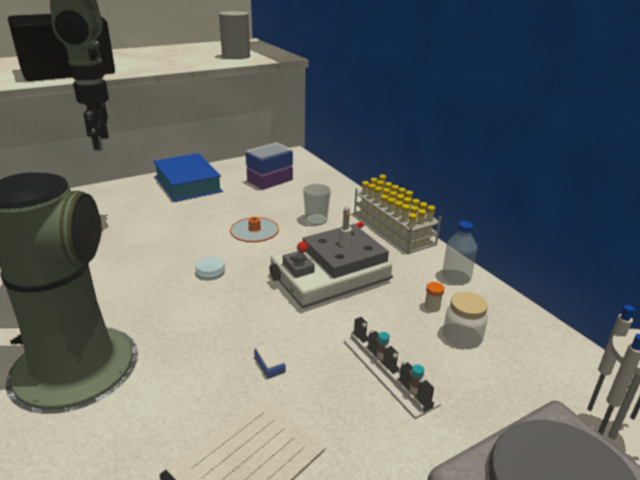

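View pics/top0.png

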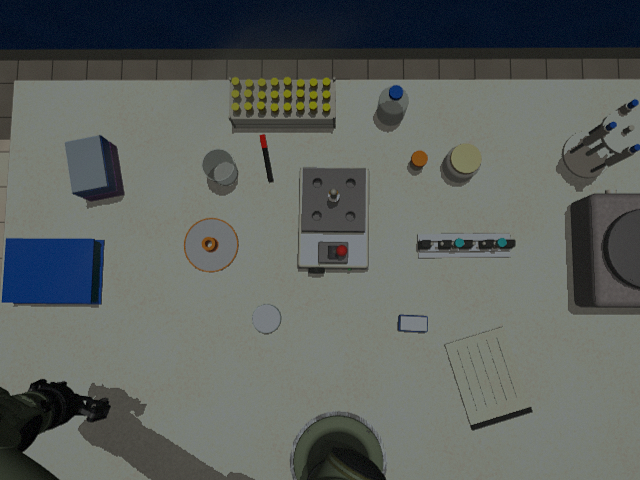

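View pics/wrist0.png

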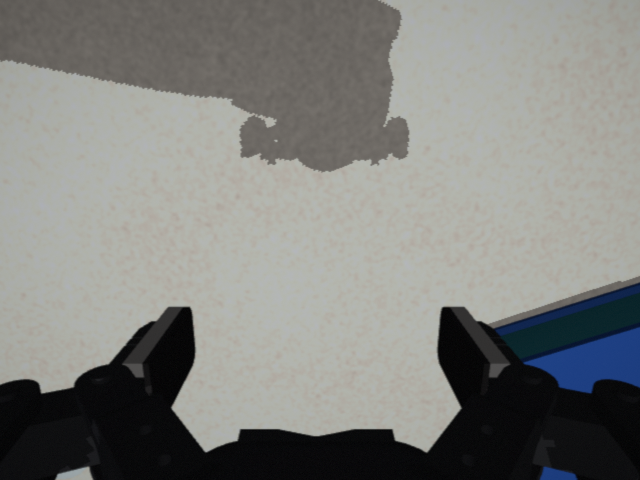

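The top view shows the mixer at (335,215), two vials with teal caps at (459,243) and (501,243), and the plate at (210,244). I'll measure these next.

```bash
cat > h.py <<'E'
from cell import *
import numpy as np, cv2
from scipy.spatial.transform import Rotation as R
def ray(f,uv,T=None):
    T=f["cam_to_world"] if T is None else T
    d=np.array([(uv[0]-f["cx"])/f["fx"],(uv[1]-f["cy"])/f["fy"],1.]); return T[:3,3],T[:3,:3]@d
def atz(f,uv,z,T=None):
    o,d=ray(f,uv,T); return o+d*(z-o[2])/d[2]
def tri(rs):
    A=np.zeros((3,3));b=np.zeros(3)
    for o,d in rs:
        d=d/np.linalg.norm(d);P=np.eye(3)-np.outer(d,d);A+=P;b+=P@o
    p=np.linalg.solve(A,b); return p,[np.linalg.norm((np.eye(3)-np.outer(d,d)/(d@d))@(p-o))*1000 for o,d in rs]
def wframe():
    s=get_state(); f=grab_frame("wrist")
    T=np.eye(4);T[:3,:3]=R.from_rotvec(s["eef_rot"]).as_matrix();T[:3,3]=s["position"]
    f["W"]=T@f["T_tool_cam"]; return f
def down(yaw): # tool x at angle yaw from world x, z down
    return (R.from_euler('z',yaw)*R.from_euler('x',np.pi)).as_rotvec()
def save(f,n): cv2.imwrite(f"pics/{n}.png",f["img"][:,:,::-1])
np.set_printoptions(precision=4,suppress=True)
E
python3 - <<'E'
from h import *
F={n:grab_frame(n) for n in("top","side")}
for n in ["rod_tip","seat","plate_center","power_tip","socket0","socket1","socket2","socket3","vial0_center","vial1_center","vial2_center","vial3_center","strip","mixer","beaker","jar","pot","dishes","slidebox","pen"]:
    D={c:tip_of(c,n) for c in F}
    o=[]
    for c in F: o.append([(np.round(d["centre"],1).tolist(),round(d["score"],2)) for d in D[c][:5]])
    print(n,o)
    if D["top"] and D["side"] : print("   ",tri([ray(F[c],D[c][0]["centre"]) for c in F]))
E
```

```text
rod_tip [[([334.9, 187.8], 0.62), ([339.4, 250.7], 0.43)], [([345.6, 206.6], 0.77)]]
    (array([0.6227, 0.0121, 0.188 ]), [np.float64(5.0894532463182065), np.float64(5.08945324631816)])
seat [[([331.2, 193.4], 0.59)], [([346.5, 227.4], 0.98)]]
    (array([0.6263, 0.0183, 0.1283]), [np.float64(0.1295661995671585), np.float64(0.12956619956728033)])
plate_center [[([207.5, 245.4], 0.56)], [([255.4, 224.7], 0.79), ([267.3, 365.1], 0.38)]]
    (array([0.5201, 0.3246, 0.0125]), [np.float64(4.056892258793854), np.float64(4.056892258793872)])
power_tip [[([339.7, 249.9], 0.47), ([414.2, 164.6], 0.38)], [([304.1, 245.2], 0.71)]]
    (array([ 0.4983, -0.0026,  0.1271]), [np.float64(2.376774758563476), np.float64(2.37677475856343)])
socket0 [[([316.1, 218.5], 0.91), ([350.4, 217.7], 0.74), ([316.9, 185.9], 0.7), ([351.2, 182.9], 0.67)], [([367.6, 257.4], 0.77), ([348.6, 242.0], 0.75), ([325.7, 250.0], 0.68), ([338.0, 262.2], 0.65)]]
    (array([0.6294, 0.025 , 0.0371]), [np.float64(56.99567426628753), np.float64(56.995674266287395)])
socket1 [[([316.1, 218.5], 0.91), ([350.4, 217.7], 0.74), ([
[... 2415 characters left out ...]
5, -0.1939, -0.0086]), [np.float64(2.062177354544702), np.float64(2.062177354545013)])
dishes [[([267.5, 319.5], 0.7), ([267.0, 155.8], 0.35)], [([209.7, 271.9], 0.86)]]
    (array([0.335 , 0.1747, 0.0025]), [np.float64(0.20341932313289673), np.float64(0.20341932313302558)])
slidebox [[([409.7, 324.2], 0.95)], [([267.5, 365.5], 0.8), ([346.2, 209.0], 0.49), ([254.5, 223.6], 0.19)]]
    (array([ 0.3258, -0.1751, -0.0058]), [np.float64(0.20512822285881752), np.float64(0.20512822285879503)])
pen [[([266.0, 157.0], 0.84), ([454.9, 244.3], 0.28)], [([343.3, 227.9], 0.62), ([347.5, 234.1], 0.41)]]
    (array([0.7358, 0.1865, 0.0147]), [np.float64(5.021743970853301), np.float64(5.021743970853077)])
```

Run:
```python
from h import *
print(get_state()["clock"])
let_go()
movep([0.62,0.04,0.36],down(0)); f=wframe(); save(f,"wm0"); print(get_state()["clock"],get_state()["position"],repr(f["W"]))
for n in ["socket0","rod_tip","seat","power_tip"]: print(n,[(d["centre"],d["score"],atz(f,d["centre"],{"socket0":.062,"rod_tip":.1865,"seat":.1315,"power_tip":.12}[n],f["W"])) for d in tip_of("wrist",n)[:5]])
movep([0.62,-0.01,0.36],down(np.pi)); f=wframe(); save(f,"wm1"); print(get_state()["clock"],get_state()["position"],repr(f["W"]))
for n in ["socket0","rod_tip","seat","power_tip"]: print(n,[(d["centre"],d["score"],atz(f,d["centre"],{"socket0":.062,"rod_tip":.1865,"seat":.1315,"power_tip":.12}[n],f["W"])) for d in tip_of("wrist",n)[:5]])
```

```text
2.25
4.85 [0.6198 0.0411 0.3599] array([[ 1.    ,  0.002 ,  0.0003,  0.6196],
       [ 0.002 , -0.9614, -0.2751,  0.1108],
       [-0.0003,  0.2751, -0.9614,  0.5026],
       [ 0.    ,  0.    ,  0.    ,  1.    ]])
socket0 [([278.4, 245.5], 0.89, array([ 0.5779, -0.0224,  0.062 ])), ([279.2, 177.9], 0.78, array([0.5805, 0.0529, 0.062 ])), ([352.8, 184.6], 0.67, array([0.6592, 0.0459, 0.062 ]))]
rod_tip [([315.3, 247.9], 0.91, array([0.6192, 0.0133, 0.1865]))]
seat [([320.0, 228.3], 0.86, array([0.6235, 0.0154, 0.1315]))]
power_tip [([184.5, 248.5], 0.61, array([ 0.492 , -0.0081,  0.12  ]))]
7.8167 [ 0.62 -0.01  0.36] array([[-1.    , -0.0003, -0.0001,  0.6199],
       [-0.0004,  0.9607,  0.2776, -0.0805],
       [-0.    ,  0.2776, -0.9607,  0.5027],
       [ 0.    ,  0.    ,  0.    ,  1.    ]])
socket0 [([280.1, 173.4], 0.94, array([ 0.658 , -0.0263,  0.062 ])), ([346.3, 248.2], 0.72, array([0.5858, 0.057 , 0.062 ])), ([278.7, 247.6], 0.6, array([0.6615, 0.0564, 0.062 ])), ([351.9, 171.2], 0.58, array([ 0.5816, -0.0287,  0.062 ]))]
rod_tip [([313.7, 243.1], 0.9, array([0.6216, 0.0139, 0.1865])), ([227.0, 326.9], 0.71, array([0.6955, 0.0884, 0.1865]))]
seat [([318.8, 224.7], 0.82, array([0.6172, 0.0125, 0.1315]))]
power_tip [([451.1, 202.3], 0.66, array([ 0.4925, -0.0064,  0.12  ])), ([259.0, 390.1], 0.52, array([0.6813, 0.1997, 0.12  ]))]
```

Run:
```python
import cv2,numpy as np
a=cv2.imread("pics/wm0.png")[120:300,140:440];b=cv2.imread("pics/wm1.png")[120:300,180:480]
cv2.imwrite("pics/wmz.png",cv2.resize(np.vstack([a,b]),None,fx=1.6,fy=1.6,interpolation=cv2.INTER_CUBIC))
```

```text
(no output)
```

View pics/wmz.png

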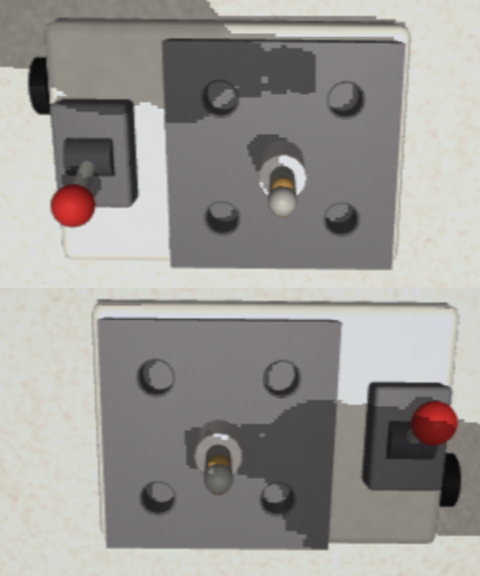

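View pics/wm0.png

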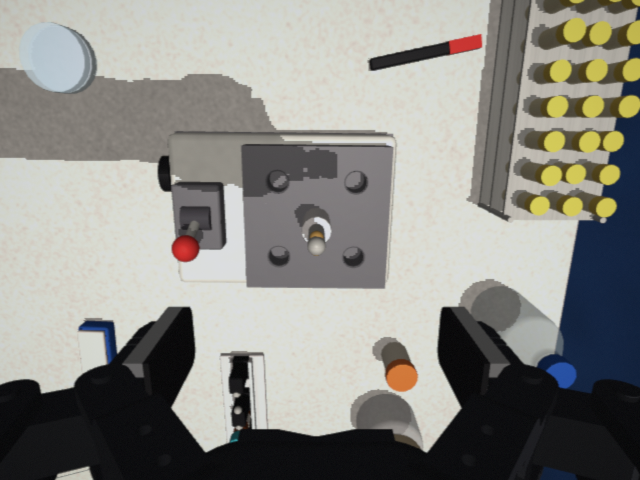

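```bash
cat > fit.py <<'E'
from h import *
from scipy.optimize import least_squares
f=dict(fx=411.982,fy=411.982,cx=315.891,cy=239.425)
W0=np.array([[ 1.    ,  0.002 ,  0.0003,  0.6196],[ 0.002 , -0.9614, -0.2751,  0.1108],[-0.0003,  0.2751, -0.9614,  0.5026],[0,0,0,1]])
W1=np.array([[-1.    , -0.0003, -0.0001,  0.6199],[-0.0004,  0.9607,  0.2776, -0.0805],[-0.    ,  0.2776, -0.9607,  0.5027],[0,0,0,1]])
a=.056/2**.5
m=np.array([[a,a],[-a,a],[-a,-a],[a,-a],[0,0],]); z=[.088]*4+[.1865]
P=[(W0,[(356.2,181.9),(278,180.6),(279.4,256.2),(353,256),(315.8,248)]),
   (W1,[(278.8,251),(353.8,251.3),(356.2,176.2),(278,175.6),(314.5,243)])]
for W,p in P:
    w=np.array([atz(f,q,zz,W)[:2] for q,zz in zip(p,z)])
    def r(x): c,s=np.cos(x[2]),np.sin(x[2]); return (x[:2]+m@np.array([[c,s],[-s,c]])-w).ravel()
    s=least_squares(r,[.62,.013,0]); print(s.x,"\n",s.fun.reshape(-1,2)*1000); print(w)
E
python3 fit.py
```

```text
[ 0.6203  0.0134 -0.0072] 
 [[ 0.0005  0.2161]
 [-0.5123 -0.3628]
 [-0.6991  0.4577]
 [ 0.5511 -0.4969]
 [ 0.6597  0.1859]]
[[ 0.6602  0.0525]
 [ 0.5815  0.0536]
 [ 0.5811 -0.0264]
 [ 0.6591 -0.026 ]
 [ 0.6196  0.0132]]
[ 0.6194  0.0129 -0.0076] 
 [[ 0.2875  0.0844]
 [ 0.3287  0.3817]
 [ 0.0932  0.2763]
 [ 0.8452  0.2464]
 [-1.5547 -0.9888]]
[[ 0.659   0.0521]
 [ 0.5798  0.0524]
 [ 0.5794 -0.0267]
 [ 0.6579 -0.0273]
 [ 0.621   0.0138]]
```

```bash
python3 - <<'E'
from h import *
def go(tag,p,yaw,names):
    movep(p,down(yaw)); f=wframe(); save(f,tag); np.save(f"pics/{tag}.npy",f["W"]); print(tag,get_state()["clock"])
    for n,z in names:
        print(n,[(np.round(d["centre"],1),round(d["score"],2),atz(f,d["centre"],z,f["W"])[:2]) for d in tip_of("wrist",n)[:4]])
V=[("vial0_center",.041),("strip",0)]; Pn=[("plate_center",.017)]
go("ws0",[.52,-.29,.30],0,V); go("ws1",[.52,-.34,.30],np.pi,V)
go("wp1",[.53,.28,.28],np.pi,Pn); go("wp0",[.53,.34,.28],0,Pn)
E
python3 - <<'E'
import cv2,numpy as np
a=[cv2.imread(f"pics/{t}.png")[100:400,160:480] for t in("ws0","ws1")]
b=[cv2.imread(f"pics/{t}.png")[80:380,160:480] for t in("wp0","wp1")]
cv2.imwrite("pics/wz.png",np.vstack([np.hstack(a),np.hstack(b)]))
E
```

```text
ws0 10.3167
vial0_center [(array([317.8, 283.8]), 0.58, array([ 0.5223, -0.3834]))]
strip [(array([314.7, 205.7]), 0.78, array([ 0.5189, -0.3085]))]
ws1 13.1667
vial0_center [(array([316. , 147.5]), 0.67, array([ 0.5198, -0.3857]))]
strip [(array([312.1, 216.5]), 0.56, array([ 0.5241, -0.3088]))]
wp1 15.5333
plate_center [(array([308.4, 264.5]), 0.84, array([0.5384, 0.353 ]))]
wp0 18.3583
plate_center [(array([497.8, 330.4]), 0.71, array([0.729 , 0.1901])), (array([326.3, 177.1]), 0.58, array([0.5402, 0.3572])), (array([477.5, 239.1]), 0.52, array([0.6955, 0.294 ]))]
```

View pics/wz.png

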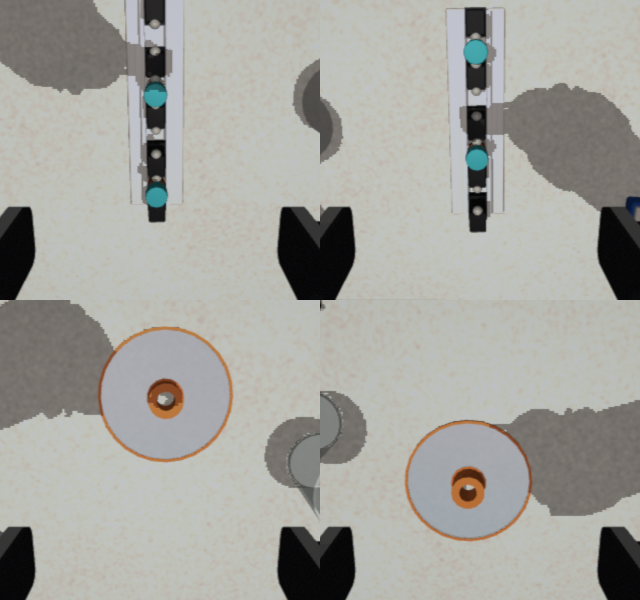

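Run:
```python
from h import *
f=dict(fx=411.982,fy=411.982,cx=315.891,cy=239.425)
for t in ("ws0","ws1"):
    W=np.load(f"pics/{t}.npy"); h=cv2.cvtColor(cv2.imread(f"pics/{t}.png"),cv2.COLOR_BGR2HSV)
    m=cv2.inRange(h,(80,80,50),(100,255,255)); n,_,st,c=cv2.connectedComponentsWithStats(m)
    for i in range(1,n):
        if st[i,4]>100: print(t,st[i],c[i],atz(f,c[i],.068,W))
for t in ("wp0","wp1"):
    W=np.load(f"pics/{t}.npy"); h=cv2.cvtColor(cv2.imread(f"pics/{t}.png"),cv2.COLOR_BGR2HSV)
    m=cv2.inRange(h,(5,120,60),(20,255,255)); cs,_=cv2.findContours(m,cv2.RETR_EXTERNAL,cv2.CHAIN_APPROX_NONE)
    for c in cs:
        if len(c)>200:
            e=cv2.fitEllipse(c); print(t,e,atz(f,e[0],.003,W))
```

```text
ws0 [304 182  23  25 465] [315.0237 194.428 ] [ 0.5194 -0.2844  0.068 ]
ws0 [306 282  21  26 446] [316.0516 294.9193] [ 0.5204 -0.3842  0.068 ]
ws1 [304 139  24  25 477] [315.3857 151.5472] [ 0.5204 -0.3838  0.068 ]
ws1 [306 245  22  26 457] [316.6171 257.8993] [ 0.5192 -0.2838  0.068 ]
wp0 ((324.9053649902344, 173.85691833496094), (133.16900634765625, 133.9946746826172), 18.525054931640625) [0.5391 0.3586 0.003 ]
wp1 ((308.08599853515625, 260.2652893066406), (119.27040100097656, 125.5043716430664), 91.07936096191406) [0.539  0.3532 0.003 ]
```

Only two vials are present. A is at (0.5193,-0.2841) and B at (0.5204,-0.3840), and their 100 mm spacing fits the strip. The plate has also shifted since the first picture. First vial now.

```bash
cat >> h.py <<'E'
MX=np.array([.6199,.0132]); MY=-.0075
a_=.056/2**.5
def sock(i):
    v=[(a_,a_),(-a_,a_),(-a_,-a_),(a_,-a_)][i]; c,s=np.cos(MY),np.sin(MY)
    return MX+np.array([c*v[0]-s*v[1],s*v[0]+c*v[1]])
def pick(v,yaw=.01):
    movep([*v,.13],down(yaw)); move_l([*v,.048],.08)
    grab(60); s=get_state(); print("grip",s["finger_gap"],s["contact_force"],s["clock"])
    move_l([*v,.118],.05); s=get_state(); print("pulled",s["finger_gap"],s["contact_force"],s["clock"])
    move_l([*v,.25],.15)
def place(i,yaw):
    p=sock(i); movep([*p,.25],down(yaw)); move_l([*p,.145],.12)
    r=move_l([*p,.101],.03,until_force=7); s=get_state(); print("place",r,s["position"],s["contact_force"],s["clock"],s["finger_gap"])
E
python3 - <<'E'
from h import *
pick([.5193,-.2841]); f=wframe(); save(f,"held"); f=grab_frame("side"); save(f,"helds")
place(3,np.pi/4+MY); save(wframe(),"pl3")
E
```

```text
grip 0.23463832598471718 [-0.5142  0.0901  3.5287] 22.4917
pulled 0.2337477490716528 [ 1.1251  1.1579 -0.1236] 24.0417
place True [ 0.6592 -0.0268  0.1023] [-0.2291  0.6432  4.9404] 28.6583 0.2299510184862648
```

View pics/pl3.png

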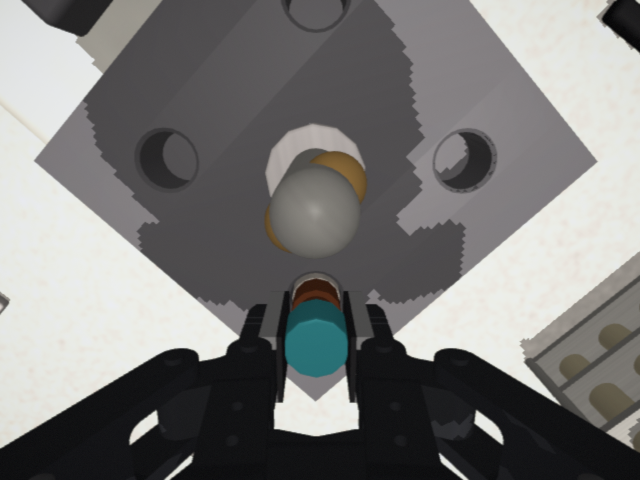

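Run:
```python
from h import *
p=sock(3); let_go(); move_l([*p,.25],.15); save(wframe(),"rel3")
pick([.5204,-.3840])
place(0,-np.pi/4+MY); save(wframe(),"pl0")
```

```text
grip 0.23237560625475864 [0.3135 0.5978 2.0796] 33.8333
pulled 0.23393876238445097 [ 0.9442  0.1631 -0.4414] 35.3833
place True [0.6597 0.0526 0.1023] [ 0.6203 -0.1107  4.7091] 40.45 0.23326924570282906
```

The held vial reached the expected depth (TCP z 0.1023 against 0.102), and so did the second. I'll release it, check both vials and find the plate.

```bash
python3 - <<'E'
from h import *
p=sock(0); let_go(); move_l([*p,.25],.15); movep([.62,.04,.36],down(0)); save(wframe(),"chk")
def ell(f):
    h=cv2.cvtColor(f["img"],cv2.COLOR_RGB2HSV); m=cv2.inRange(h,(5,120,60),(20,255,255)); cs,_=cv2.findContours(m,cv2.RETR_EXTERNAL,cv2.CHAIN_APPROX_NONE)
    c=max(cs,key=lambda c:cv2.boundingRect(c)[2]); e=cv2.fitEllipse(c); print(e,atz(f,e[0],.003,f["W"]),get_state()["clock"])
movep([.53,.39,.28],down(0)); f=wframe(); save(f,"p0"); ell(f)
movep([.53,.32,.28],down(np.pi)); f=wframe(); save(f,"p1"); ell(f)
E
python3 -c "
import cv2,numpy as np
a=[cv2.imread(f'pics/{t}.png')[80:380,140:540] for t in('chk','rel3','p0','p1')]
cv2.imwrite('pics/cz.png',np.vstack([np.hstack(a[:2]),np.hstack(a[2:])]))"
```

```text
((323.6673278808594, 220.9826202392578), (125.82636260986328, 128.8354949951172), 87.47571563720703) [0.5391 0.3585 0.003 ] 44.575
((307.23974609375, 223.2008819580078), (125.3805160522461, 128.86045837402344), 92.43885040283203) [0.539 0.353 0.003] 47.35
```

View pics/cz.png

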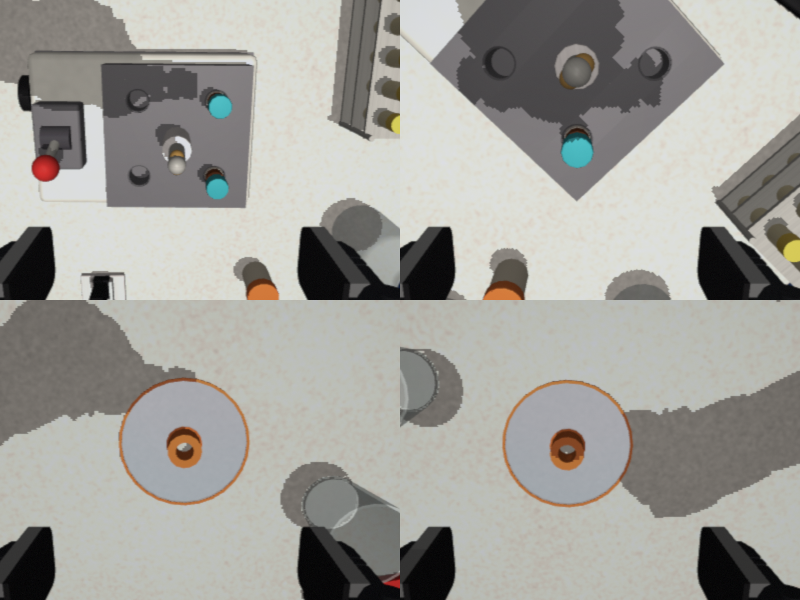

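Run:
```python
from h import *
f=dict(fx=411.982,fy=411.982,cx=315.891,cy=239.425)
for yaw,y,uv in ((0,.39,(324.3,230.5)),(np.pi,.32,(307.2,228.5))):
    T=np.eye(4);T[:3,:3]=R.from_rotvec(down(yaw)).as_matrix();T[:3,3]=[.53,y,.28]
    Tc=np.array([[1,0,.0012,-.00038],[-.0005,.9611,.2762,-.07014],[-.0011,-.2762,.9611,-.14274],[0,0,0,1]])
    print(atz(f,uv,.034,T@Tc))
    e=[(323.67,220.98),(307.24,223.2)][yaw>0]
    # circle-fit check: project true circle & compare ellipse centre
    M=np.linalg.inv(T@Tc)
    t=np.linspace(0,2*np.pi,200); P=np.c_[.539+.0685*np.cos(t),.3558+.0685*np.sin(t),0*t+.004,1+0*t]@M.T
    uvp=np.c_[P[:,0]/P[:,2]*f["fx"]+f["cx"],P[:,1]/P[:,2]*f["fy"]+f["cy"]].astype(np.float32)
    print(cv2.fitEllipse(uvp),e)
```

```text
[0.5383 0.3575 0.034 ]
((324.3617248535156, 221.9471435546875), (127.27437591552734, 131.03163146972656), 84.2721939086914) (323.67, 220.98)
[0.5384 0.3505 0.034 ]
((307.1421203613281, 223.43421936035156), (127.02178955078125, 130.90826416015625), 95.4985580444336) (307.24, 223.2)
```

```bash
python3 - <<'E'
from h import *
c=[.5387,.3560]; y=np.pi/2
movep([*c,.09],down(y)); r=move_l([*c,.009],.08,until_force=10); print(r,get_state()["position"])
grab(80); s=get_state(); print(s["finger_gap"],s["contact_force"])
move_l([*c,.05],.06); move_l([*c,.27],.15); save(wframe(),"pg"); save(grab_frame("side"),"pgs")
movep([*MX,.27],down(y+MY)); save(wframe(),"pr"); save(grab_frame("side"),"prs");save(grab_frame("top"),"prt")
print(get_state()["position"],get_state()["clock"],get_state()["finger_gap"])
E
python3 -c "
import cv2,numpy as np
a=[cv2.imread(f'pics/{t}.png') for t in('pg','pr','pgs','prs')]
a=[cv2.resize(x,(400,300)) for x in a[:2]]+[x[80:380,150:550] for x in a[2:]]
cv2.imwrite('pics/pz.png',np.vstack([np.hstack(a[:2]),np.hstack(a[2:])]))"
```

```text
False [0.5392 0.3563 0.0096]
0.3764698526297102 [-0.8306 -0.6283  4.1536]
[0.6199 0.0147 0.27  ] 54.5083 0.3763258870354078
```

View pics/pz.png

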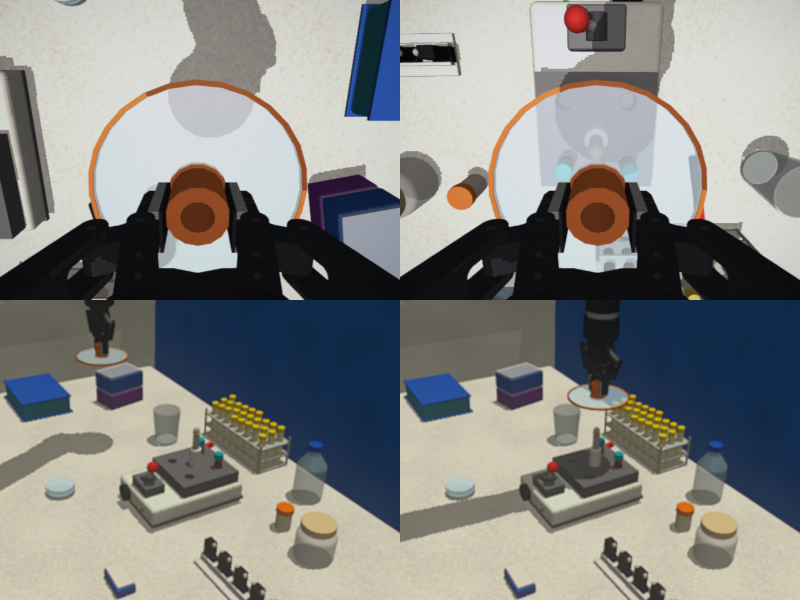

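Run:
```python
from h import *
f=grab_frame("wrist"); f["W"]=f["T_tool_cam"]; save(f,"pr2")
print(get_state()["position"])
print([(d["centre"],d["score"],atz(f,d["centre"],-.008,f["W"])) for d in tip_of("wrist","plate_center")])
h=cv2.cvtColor(f["img"],cv2.COLOR_RGB2HSV); m=cv2.inRange(h,(5,100,40),(20,255,255))
cs,_=cv2.findContours(m,cv2.RETR_EXTERNAL,cv2.CHAIN_APPROX_NONE)
# predicted hub-top/bore outline for offset 0 overlay
M=np.linalg.inv(f["W"]); t=np.linspace(0,2*np.pi,100); im=f["img"][:,:,::-1].copy()
for r,z in((.017,-.025),(.009,-.025),(.0685,.007)):
    P=np.c_[r*np.cos(t),r*np.sin(t),0*t+z,1+0*t]@M.T
    uv=np.c_[P[:,0]/P[:,2]*f["fx"]+f["cx"],P[:,1]/P[:,2]*f["fy"]+f["cy"]].astype(int)
    cv2.polylines(im,[uv],True,(0,255,0),1)
cv2.imwrite("pics/ov.png",cv2.resize(im[100:440,120:520],None,fx=1.7,fy=1.7))
```

```text
[0.6199 0.0145 0.27  ]
[([316.8, 320.6], 0.62, array([ 0.0001, -0.001 , -0.008 ]))]
```

View pics/ov.png

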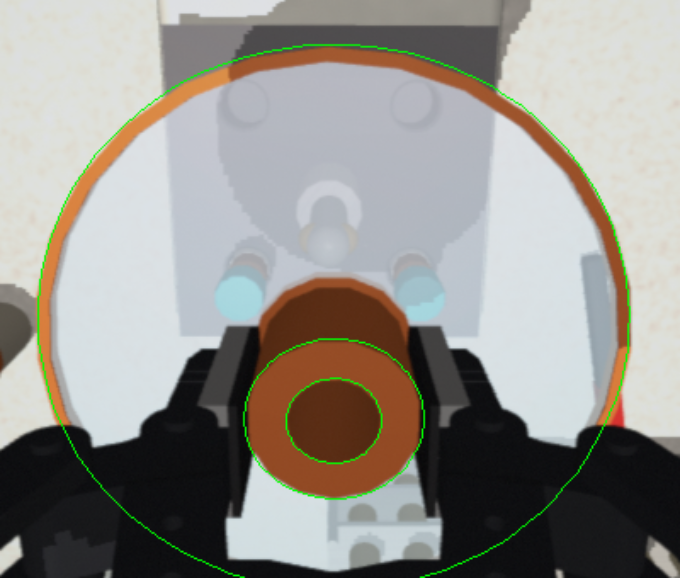

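Run:
```python
from h import *
move_l([*MX,.202],.1); sleep(.2); s=get_state(); print(s["position"],s["contact_force"],s["eef_rot"])
e=s["position"][:2]-MX
t=MX-e if np.linalg.norm(e)>.0004 else MX
move_l([*t,.200],.05); sleep(.2); print(get_state()["position"])
r=move_l([*t,.170],.02,until_force=5); s=get_state(); print(r,s["position"],s["contact_force"],s["clock"])
save(grab_frame("side"),"dn")
```

```text
[0.6204 0.0132 0.2028] [ 0.7051 -0.4659 -1.3586] [2.229  2.2123 0.0015]
[0.6194 0.0132 0.2   ]
True [0.6195 0.0128 0.1827] [ 0.6371 -0.0314  1.3526] 56.9917
```

It stopped at an underside height of about 0.173, which is where the balls are. Now pushing it home.

```bash
python3 - <<'E'
from h import *
p=get_state()["position"]; t=[.6197,.0132]
r=move_l([*t,.138],.03,until_force=25); s=get_state(); print(r,s["position"],s["contact_force"],s["clock"],s["finger_gap"])
save(wframe(),"hm"); save(grab_frame("side"),"hms")
E
python3 -c "
import cv2,numpy as np
a=cv2.resize(cv2.imread('pics/hm.png'),(400,300));b=cv2.resize(cv2.imread('pics/hms.png')[180:330,240:440],(400,300))
cv2.imwrite('pics/hz.png',np.hstack([a,b]))"
```

```text
True [0.619  0.0131 0.1412] [-0.6432 -0.3195  4.3119] 58.4417 0.37574464917519745
```

View pics/hz.png

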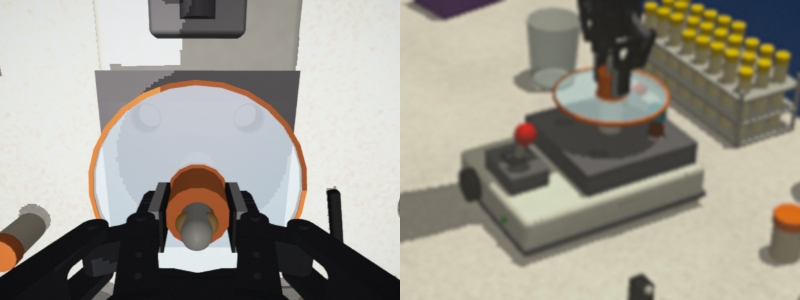

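```bash
python3 - <<'E'
from h import *
let_go(); move_l([.619,.0131,.30],.15); movep([.56,.0132,.33],down(np.pi/2)); f=wframe(); save(f,"rel")
for n,z in(("power_tip",.125),("plate_center",.1485)): print(n,[(d["centre"],d["score"],atz(f,d["centre"],z,f["W"])) for d in tip_of("wrist",n)[:3]])
h=cv2.cvtColor(f["img"],cv2.COLOR_RGB2HSV); m=cv2.inRange(h,(0,150,60),(4,255,255))
n,_,st,c=cv2.connectedComponentsWithStats(m)
for i in range(1,n):
    if st[i,4]>80: print(st[i],c[i],atz(f,c[i],.125,f["W"]))
save(grab_frame("side"),"rels"); print(get_state()["clock"])
E
python3 -c "
import cv2,numpy as np
a=cv2.resize(cv2.imread('pics/rel.png'),(400,300));b=cv2.resize(cv2.imread('pics/rels.png')[180:330,240:440],(400,300))
cv2.imwrite('pics/rz.png',np.hstack([a,b]))"
```

```text
power_tip [([292.9, 127.8], 0.75, array([ 0.4948, -0.0055,  0.125 ]))]
plate_center [([319.4, 279.3], 0.62, array([0.6178, 0.0162, 0.1485]))]
[278 112  30  32 771] [292.4319 127.284 ] [ 0.4944 -0.0059  0.125 ]
60.8833
```

View pics/rz.png

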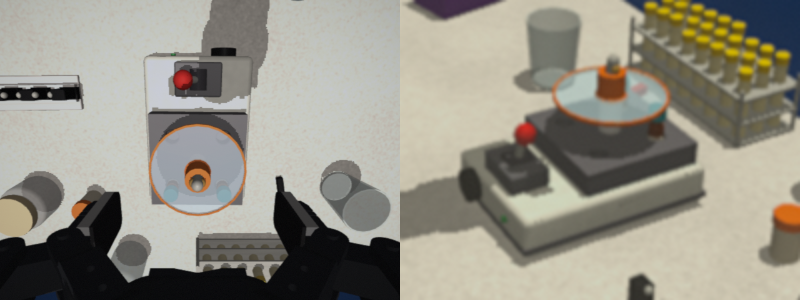

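```bash
python3 - <<'E'
from h import *
movep([.495,-.07,.25],down(0)); grab(30); move_l([.495,-.07,.116],.12)
r=move_l([.495,.034,.116],.05,until_force=10); s=get_state(); print(r,s["position"],s["contact_force"],s["clock"])
save(grab_frame("side"),"lv"); save(wframe(),"lvw")
E
python3 -c "
import cv2,numpy as np
a=cv2.resize(cv2.imread('pics/lvw.png'),(400,300));b=cv2.resize(cv2.imread('pics/lv.png')[180:330,240:440],(400,300))
cv2.imwrite('pics/lz.png',np.hstack([a,b]))"
```

```text
True [0.4948 0.0141 0.1157] [ 0.8083 -2.9891  2.0905] 65.7083
```

View pics/lz.png

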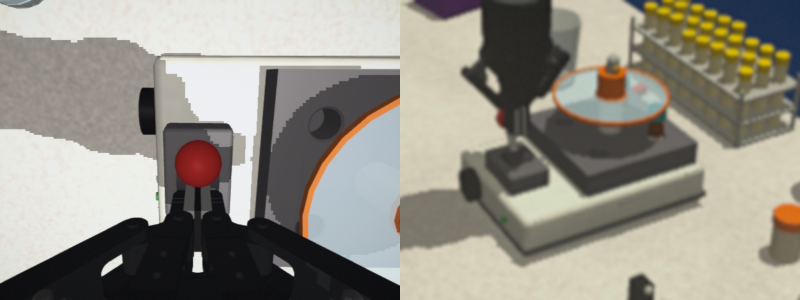

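```bash
python3 - <<'E'
from h import *
r=move_l([.495,.034,.116],.03,until_force=20); s=get_state(); print(r,s["position"],s["contact_force"])
move_l([.495,-.05,.116],.12); move_l([.495,-.05,.25],.15); movep([.52,.0132,.33],down(np.pi/2)); f=wframe(); save(f,"fin"); save(grab_frame("side"),"fins")
h=cv2.cvtColor(f["img"],cv2.COLOR_RGB2HSV); m=cv2.inRange(h,(0,150,60),(4,255,255))
n,_,st,c=cv2.connectedComponentsWithStats(m)
for i in range(1,n):
    if st[i,4]>80: p=atz(f,c[i],.122,f["W"]); print(p, np.arcsin((p[1]-.0141)/.05))
print(get_state()["clock"])
E
python3 -c "
import cv2,numpy as np
a=cv2.resize(cv2.imread('pics/fin.png'),(400,300));b=cv2.resize(cv2.imread('pics/fins.png')[180:330,240:440],(400,300))
cv2.imwrite('pics/fz.png',np.hstack([a,b]))"
```

```text
True [0.4948 0.014  0.1158] [ 0.0505 -3.5544  2.6901]
[0.4952 0.0379 0.122 ] 0.49589145463453477
69.3083
```

View pics/fz.png

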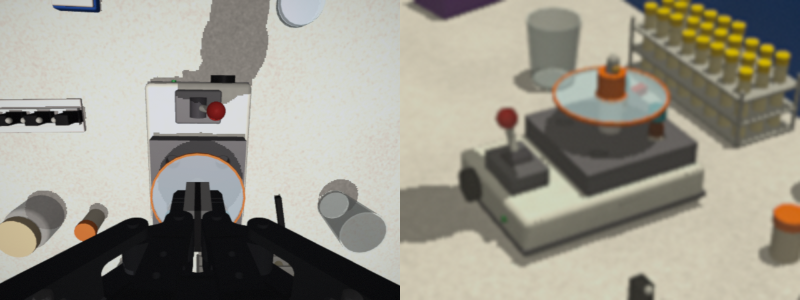

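```bash
python3 -c "
from cell import *
sign_off()"
```

```text
the job is handed in; nothing more can be done
```

The job is done and handed in at about 69 s on the robot's clock. `sign_off()` gave no verdict, so what follows rests on my own checks.

- **Vials:** only two were in the strip. I moved them to the two sockets on the far (+x) side. Each touched bottom with the tool at 0.1023 m, against 0.102 expected, and the picture afterwards shows both caps standing upright in their sockets.
- **Plate:** it had apparently shifted a few centimetres early on, so I measured it again before gripping it. It met the balls with its underside at about 0.173 m, then went home at about 0.1316 m (the shoulder is at 0.1315 m). After release it sat level, with the rod tip showing above the hub.
- **Lever:** I threw it only after the plate was home. It went to its stop and stayed put under a second, harder push. It leans about +0.50 rad from vertical, having started at about −0.41 rad, which I read as fully on.
- **Final state:** the arm is clear of everything, and I never touched the bystanders.

Two checks disagreed:
- The two wrist views of the plate differed by 5.5 mm in y. This came from perspective in the circle fit; I used the average, and the plate turned out centred in the grip.
- The network's last estimate of the plate centre was about 3 mm off the rod axis. The other readings put it on the axis, so I took this as detector error.

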